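# Slide the low tray under the display stand

## Robot

A 7-joint arm with a two-finger parallel gripper is mounted at the origin on a cart in front of the work surface, level with it; the furniture and walls round the work are solid. World frame = base frame: x ahead of the robot, y to its left, z up, the work surface at z = 0. Lengths are in m, angles in rad, forces in N, time in s.
With the tool pointing down it reaches from about 0.4 to 0.85 m from the base axis. Payload 10.4 kg.
Tool frame: the origin (TCP) lies between the finger pads; the fingertips stand 17 mm ahead of it and the grasp point (between the pads) lies 2 mm behind it; z points along the fingers, y is the line along which they close (so a half turn about z gives the same grasp; the last joint's range is limited). The gripper opens to 85 mm and grips with 20 to 120 N. Pads are 22 mm wide; open, the fingers measure 114 mm over their backs; the gripper's body (76 mm by 85 mm) begins 54 mm behind the grasp point. The pads swing forward as they close: fully open they stand 13 mm farther back than shut.
Start: joints at [1.099, 0.332, -0.065, 1.46, 0.022, 1.35, -0.088], TCP at [0.271, -0.563, 0.248] pointing down, gripper open.
Joint ranges: [-2.6, 2.6], [-0.5, 2.12], [-1.47, 1.34], [0.16, 2.42], [-1.27, 4.41], [0.06, 2.06], [-2.6, 2.6]. Speed limits (rad/s): [2.22, 2.22, 2.79, 2.79, 3.14, 3.14, 3.14].

## Interface

Orientations are given as a unit quaternion [x, y, z, w].
In Python, from workcell import readout, imaging, manip gives the robot as it stands. The module is installed in compiled form; this text tells all that it offers.
- The arm moves only by the shell command python3 -m crank 'ROWS' [OPENING] [FORCE]. ROWS is JSON, a list of rows, each a list of 4 numbers: the shift along the tool's x, y, z as a fraction of full scale, then the turn about the tool's z as a fraction of full scale. In form: [[x, y, z, yaw], ...]. A call has 1 to 5 rows; each row is the pose to reach, as a shift and turn from the pose commanded when the call began, along the tool's axes at that moment; what a row does not reach only later rows make up. Full scale, the value 1, is 400 mm for a shift and 60 degrees for a turn. A row lasts 1/12 s, in which the tool goes at most 41.7 mm and 7.16 degrees, less where a joint would pass 70% of its speed; a pose out of reach is approached as far as the arm can. A call with a number of a shift or a turn outside -1 to 1 is refused whole. A call with a gripper value outside its range is refused whole. OPENING is the gripper command: -1 is shut, 1 is fully open, values between are in proportion, set as the call begins (- or left out, the last holds). The fingers move at their own pace and stop on an object; FORCE is the grip in N (left out, the last holds). Time passes only in rows, so rows that repeat a pose let the fingers close. It gives the time, the measured TCP pose, the force, the opening and the grip force at its end, in the units of the state.
- readout.get_obs(): the state, without advancing time (a new reading comes with each control period).
- imaging.camera(name): name is "scene" or "top"; returns a dict with "color" (384x512x3 uint8, red, green, blue), "fx", "fy", "cx", "cy" (pixels), "rvec" (rotation vector, rad) and "tvec" (3), from world to camera coordinates, as OpenCV has them. Camera axes: x right, y down, z forward; pixel columns grow to the right and rows downward; lengths in m; the calibration is good to about 2 mm. A picture is of the moment at which its call begins. There is no depth.
- manip.hand_in(): hands the job in; it is judged then, once.
The state is a dict: "clock": time; "joint_pos": joint angles; "joint_velocities": joint speeds; "tau": joint torques, N m; "position": TCP position; "ee_rot": TCP orientation; "ft_force": force on the tool from outside, world axes, zero at the start; "torque": the same for the moment, N m; "grip_width": opening from 0.0 (shut) to 1.0 (fully open); "grasp_force": force on a finger pad.
Only numpy, scipy, OpenCV 4.12 (cv2) and the standard library are available. Lean on these libraries where they do the work, as an engineer would, in place of code of your own. Each camera call takes 0.05 s, during which the arm holds its last target. There are 200 camera calls.

## Task

Two wooden trays with straight handles lie on the left of the chocolate shop's bench. Slide the lower, empty one under the little display stand from the left, square with it and centred under its board, so that just the handle sticks out on the left; leave it flat on the bench and let go. Do not bump the stand, and leave the deeper tray, the things on the stand and the jar and shaker to its right where they are.

Things in the scene. Friction and masses are not known exactly. Their poses are not given: they have to be found in the camera images.
- low_tray_grip (a point): Grip point of the low tray: centre of its handle's section, 155 mm along +y from the middle of the tray and 28 mm above its underside. The handle is a level wooden bar, 22 mm wide (x) and 22 mm high, sticking out from the middle of one short end along the tray's +y, from 75 to 185 mm from the tray's middle; 17 mm free below it. Axes are the tray's: x across, y out along the handle, z up
- low_tray_mid (a point): Centre of the low tray's box, half-way up (20 mm above its underside): an open light-wood box 90 mm wide (x), 150 mm long (y) and 40 mm high, walls 6 mm, about 0.25 kg, loose and empty. Same axes as its grip point
- deep_tray_mid (a point): Centre of the deep tray, half-way up (37.5 mm above its underside): same width, length, wood and handle (along its +y, same offsets) as the low tray, but 75 mm high, too high for the stand; a small closed card box lies in it. It lies beside the low tray, nearer to the robot or farther; leave it alone
- stand_bay (a point): Point on the bench under the middle of the fixed display stand: a dark board 170 x 170 mm, underside 62 and top 77 mm above the bench, on four 12 mm steel legs (feet 18 mm) centred 74 mm from the middle in x and y (130 mm clear between feet), open on all sides. Axes: y out to its left, where the tray enters along -y; x away from the robot. The tray ends with its middle here, handle along +y
- ballotin_mid (a point): Centre, half-way up, of the closed card box of truffles (67 x 93 x 46 mm, 22 mm is half-way) that stands loose on the display stand's board
- tin_mid (a point): Centre, half-way up, of the round pastille tin (70 mm across, 36 mm high) that stands loose on the display stand's board
- sweets: Jar of sweets, 69 mm across and 107 mm high, loose on the bench to the right of the stand; origin at the centre of its underside, z up
- shaker: Cocoa shaker, 61 mm across and 97 mm high, loose on the bench to the right of the stand; origin at the centre of its underside, z up

How it is judged:
By the outcome, as a careful person would: the job done as asked, in the order asked, and still so for the second after the job is handed in, with the robot touching nothing.
It also fails if it takes over 45 s, if anything falls off the work surface, if the arm or the gripper's body presses on something with over 40 N, if the wrist force passes 120 N, or if a joint passes its speed limit or range.

## Working session

There is one attempt and no reset: what is moved stays moved. The work goes in short steps, Python scripts to look and compute and a shell command to move; the robot and the scene stay as the last step left them, time stands still between calls to the robot, and variables do not carry over. Pictures are saved under pics/ and viewed, at most 10 in all, crops included, and the job is handed in when it is done.

```bash
mkdir -p pics; cat > h.py <<'E'
import numpy as np, cv2
from workcell import readout, imaging
def cam(n):
    c=imaging.camera(n); K=np.array([[c['fx'],0,c['cx']],[0,c['fy'],c['cy']],[0,0,1.]])
    R=cv2.Rodrigues(np.array(c['rvec'],float))[0]; t=np.array(c['tvec'],float).reshape(3)
    return c['color'],K,R,t
def onplane(uv,z,C):
    _,K,R,t=C; uv=np.atleast_2d(np.array(uv,float))
    d=np.c_[uv,np.ones(len(uv))]@np.linalg.inv(K).T@R; o=-R.T@t
    return o+d*((z-o[2])/d[:,2:3])
def proj(P,C):
    _,K,R,t=C; p=(np.atleast_2d(P)@R.T+t)@K.T; return p[:,:2]/p[:,2:]
def save(img,name,s=1):
    cv2.imwrite('pics/'+name,cv2.resize(img[:,:,::-1],None,fx=s,fy=s,interpolation=cv2.INTER_CUBIC))
E
python3 - <<'E'
from h import *
for n in('top','scene'):
    C=cam(n); save(C[0],n+'0.png',1.5); np.save(n+'0.npy',C[0]); print(n,-C[2].T@C[3],C[1][0,0],C[2].round(2).tolist())
o=readout.get_obs(); print(o['clock'],o['position'],o['ee_rot'],o['grip_width'])
E
```

```text
top [ 0.15374923 -0.03052238  1.92724112] 476.96374693897195 [[0.01, -1.0, 0.01], [-0.98, -0.01, -0.19], [0.19, -0.01, -0.98]]
scene [-0.38270646  0.80552425  0.81495388] 494.1763221598871 [[-0.69, -0.72, -0.02], [-0.36, 0.37, -0.86], [0.63, -0.58, -0.51]]
0.1 [ 0.27102078 -0.56283163  0.24758754] [ 9.74929573e-01  2.22512712e-01 -1.75779573e-04 -6.24628196e-04] 1.0022155910632327
```

View pics/top0.png

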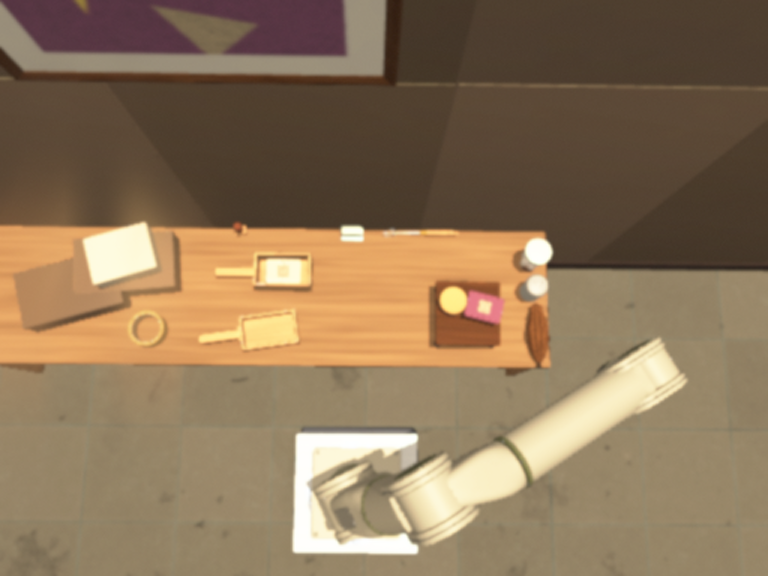

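View pics/scene0.png

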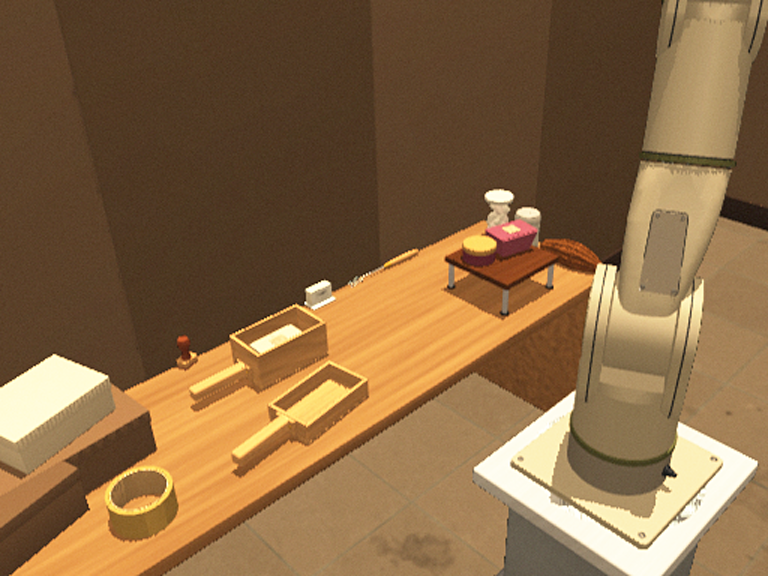

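The top view shows the low tray near (268,331) with its handle out to (200,339), and the deep tray near (283,271). The stand board is at about (467,314), with the shaker and jar at (537,252) and (535,288). All positions are in 1.5x pixels. Next I'll measure the outlines.

```bash
python3 - <<'E'
from h import *
t=np.load('top0.npy'); s=np.load('scene0.npy')
a=cv2.resize(t[190:245,125:210],None,fx=4.6,fy=4.6,interpolation=cv2.INTER_CUBIC)
b=cv2.resize(t[180:240,280:340],None,fx=4.6,fy=4.6,interpolation=cv2.INTER_CUBIC)
c=cv2.resize(s[140:215,285:400],None,fx=3.4,fy=3.4,interpolation=cv2.INTER_CUBIC)
d=cv2.resize(s[235:315,150:250],None,fx=3.4,fy=3.4,interpolation=cv2.INTER_CUBIC)
o=np.zeros((590,760,3),np.uint8)
for im,y,x in((a,0,0),(b,0,400),(c,300,0),(d,300,400)): o[y:y+im.shape[0],x:x+im.shape[1]]=im[:590-y,:760-x]
save(o,'crops.png')
hsv=cv2.cvtColor(t,cv2.COLOR_RGB2HSV)
for p in[(178,221),(150,224),(165,221),(120,215),(178,205),(190,212),(310,222),(295,200),(250,200)]: print(p,t[p[1],p[0]],hsv[p[1],p[0]])
E
```

```text
(178, 221) [254 224 139] [ 22 115 254]
(150, 224) [254 235 150] [ 25 104 254]
(165, 221) [253 221 138] [ 22 116 253]
(120, 215) [235 173 105] [ 16 141 235]
(178, 205) [232 168 103] [ 15 142 232]
(190, 212) [254 231 148] [ 23 106 254]
(310, 222) [154  89  51] [ 11 171 154]
(295, 200) [254 237 139] [ 26 115 254]
(250, 200) [223 158  96] [ 15 145 223]
```

View pics/crops.png

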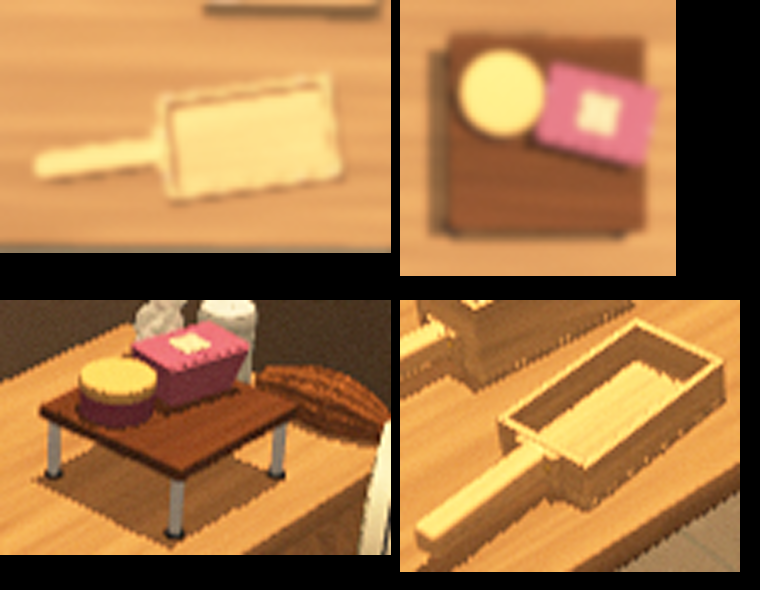

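The crops show the tray box with its rim corners near (160,95), (330,75), (343,180) and (170,200), and the handle tip at (35,163). The board spans x 448–645 and y 38–232, and three of the stand's feet are visible in the scene view.

```bash
python3 - <<'E'
from h import *
C=cam('top'); S=cam('scene'); t=C[0]; hsv=cv2.cvtColor(t,cv2.COLOR_RGB2HSV).astype(int)
# tray
m=((hsv[...,0]>=19)&(hsv[...,2]>150)).astype(np.uint8); r=np.zeros_like(m); r[203:242,128:205]=m[203:242,128:205]
r=cv2.morphologyEx(r,cv2.MORPH_CLOSE,np.ones((5,5)))
box=cv2.morphologyEx(r,cv2.MORPH_OPEN,np.ones((13,13)))
def rect(mm,z,shrink=0):
    c=max(cv2.findContours(mm,0,1)[0],key=cv2.contourArea)
    q=cv2.boxPoints(cv2.minAreaRect(c)); P=onplane(q,z,C); print('px',q.round(1).tolist()); print('corners',P[:,:2].round(4).tolist(),'mid',P.mean(0).round(4),'sides',[round(float(np.linalg.norm(P[i]-P[(i+1)%4])),3) for i in range(4)],'ang',[round(float(np.degrees(np.arctan2(*(P[i+1]-P[i])[:2][::-1]))),1) for i in range(2)]); return P
rect(box,.04)
h=r.copy(); h[box>0]=0; h[:,157:]=0
ys,xs=np.nonzero(h); H=onplane(np.c_[xs,ys],.039,C)[:,:2]; 
l=cv2.fitLine(H.astype(np.float32),cv2.DIST_L2,0,.01,.01).ravel(); print('handle dir',np.degrees(np.arctan2(l[1],l[0])),l[2:], 'tip',H[H[:,1].argmax()],H[:,1].min())
b=((hsv[...,2]<185)&(hsv[...,0]<15)|(hsv[...,0]>150)|((hsv[...,0]>24))).astype(np.uint8)
q=np.zeros_like(b); q[184:235,290:336]=b[184:235,290:336]
# manual values
A=lambda L,ox,oy,f,sx,sy:[[(x-ox+.0)/f+sx,(y-oy)/f+sy] for x,y in L]
print('tray manual',onplane(A([(160,95),(330,75),(343,180),(170,200)],0,0,4.6,124.6,189.6),.04,C).round(4).tolist())
print('tip',onplane(A([(35,163)],0,0,4.6,124.6,189.6),.028,C).round(4).tolist())
B=onplane(A([(448,38),(645,38),(645,232),(448,232)],400,0,4.6,279.6,179.6),.077,C);print('board top',B.round(4).tolist(),B.mean(0))
B=onplane(A([(40,412),(180,473),(300,408)],0,300,3.4,284.6,139.6),.077,S);print('board scene',B.round(4).tolist(),(B[0]+B[2])/2)
F=onplane(A([(54,474),(175,534),(277,474)],0,300,3.4,284.6,139.6),.003,S);print('feet',F.round(4).tolist(),(F[0]+F[2])/2)
T=onplane(A([(500,420),(585,467),(722,362),(640,320)],400,300,3.4,149.6,234.6),.04,S);print('tray scene',T.round(4).tolist(),T.mean(0))
T=onplane(A([(418,525),(430,545)],400,300,3.4,149.6,234.6),.039,S);print('tip scene',T.round(4).tolist())
T=onplane(A([(472,388)],400,300,3.4,149.6,234.6),.0,S);print('deep near handle corner',T.round(4).tolist())
E
```

```text
px [[160.0, 211.0], [196.0, 211.0], [196.0, 230.0], [160.0, 230.0]]
corners [[0.4518, 0.3148], [0.4532, 0.1712], [0.3769, 0.1689], [0.3756, 0.3114]] mid [0.4144 0.2416 0.04  ] sides [0.144, 0.076, 0.143, 0.076] ang [-89.4, -178.3]
handle dir -81.94539 [0.39999527 0.37256786] tip [0.39866894 0.41965016] 0.3283331398538186
tray manual [[0.4548, 0.3174, 0.04], [0.4739, 0.1704, 0.04], [0.3821, 0.1565, 0.04], [0.3634, 0.3047, 0.04]]
tip [[0.3959, 0.4252, 0.028]]
board top [[0.5438, -0.2026, 0.077], [0.5456, -0.3729, 0.077], [0.3772, -0.3688, 0.077], [0.3757, -0.2013, 0.077]] [ 0.46056342 -0.28637937  0.077     ]
board scene [[0.5411, -0.1969, 0.077], [0.3795, -0.1997, 0.077], [0.3751, -0.3675, 0.077]] [ 0.4581109 -0.2821955  0.077    ]
feet [[0.54, -0.2164, 0.003], [0.3914, -0.2138, 0.003], [0.3895, -0.3624, 0.003]] [ 0.46474988 -0.28937299  0.003     ]
tray scene [[0.4529, 0.3167, 0.04], [0.3691, 0.3045, 0.04], [0.3896, 0.159, 0.04], [0.4748, 0.1685, 0.04]] [0.42160974 0.23717944 0.04      ]
tip scene [[0.4033, 0.4182, 0.039], [0.3816, 0.423, 0.039]]
deep near handle corner [[0.5434, 0.2843, 0.0]]
```

Low tray: middle about (0.419, 0.237), with the handle direction turned 7.3° from +y. The two cameras agree to within 3–5 mm, and the sides come out near 90 x 148 mm. Stand: middle about (0.460, -0.285), square with the world, feet spacing 149 mm against the given 148.

The grip point is therefore about (0.399, 0.391). I'll travel over the stand at height.

```bash
cat > go.py <<'E'
import sys; from h import *; from scipy.spatial.transform import Rotation as Ro
x,y,z,a=map(float,sys.argv[1:5]); o=readout.get_obs(); R=Ro.from_quat(o['ee_rot']).as_matrix()
c=np.degrees(np.arctan2(R[1,0],R[0,0])); d=R.T@(np.array([x,y,z])-o['position'])/.4
print('t',round(o['clock'],2),'pos',np.round(o['position'],4),'ang',round(c,2),'tilt',np.round(R[:2,2],3),'F',np.round(o['ft_force'],1),'w',round(o['grip_width'],3))
print('shift',d.round(4),'yaw',round(-((a-c+180)%360-180)/60,4),'calls',round(np.linalg.norm(d)/.52,2))
E
python3 go.py 0.5 -0.25 0.27 25.7; python3 go.py 0.49 0.15 0.25 97.3
```

```text
t 0.2 pos [ 0.2711 -0.5629  0.2478] ang 25.71 tilt [-0.     0.001] F [ 0.8 -0.1 -0.5] w 1.001
shift [ 0.8551 -0.4566 -0.0551] yaw 0.0002 calls 1.87
t 0.2 pos [ 0.2711 -0.5629  0.2478] ang 25.71 tilt [-0.     0.001] F [ 0.8 -0.1 -0.5] w 1.001
shift [ 1.2664 -1.3684 -0.0043] yaw -1.1931 calls 3.59
```

```bash
python3 -m crank '[[0.09,-0.05,-0.03,0],[0.18,-0.1,-0.05,0],[0.27,-0.15,-0.05,0],[0.36,-0.19,-0.05,0],[0.45,-0.24,-0.05,0]]' 1 30
python3 -m crank '[[0.09,-0.05,0,0],[0.18,-0.1,0,0],[0.27,-0.15,0,0],[0.36,-0.19,0,0],[0.40,-0.22,0,0]]'
python3 go.py 0.48 0.15 0.25 97.3
```

```text
clock: 0.62
position: [0.3927, -0.397, 0.2685]
ee_rot: [0.975, 0.222, 0.0, 0.0]
ft_force: [1.6, -0.3, -0.1]
grip_width: 1.002
grasp_force: 0.0
clock: 1.03
position: [0.5006, -0.2448, 0.2683]
ee_rot: [0.974, 0.225, 0.001, -0.001]
ft_force: [0.1, 0.9, 0.6]
grip_width: 0.997
grasp_force: 0.0
t 1.03 pos [ 0.5006 -0.2448  0.2683] ang 26.02 tilt [0.001 0.001] F [0.1 0.9 0.6] w 0.997
shift [ 0.3866 -0.9095  0.0472] yaw -1.188 calls 1.9
```

```bash
python3 -m crank '[[0.04,-0.09,0,-0.11],[0.08,-0.18,0,-0.22],[0.12,-0.27,0,-0.33],[0.15,-0.36,0,-0.44],[0.19,-0.45,0,-0.55]]'
python3 go.py 0.48 0.15 0.25 97.3
```

```text
clock: 1.45
position: [0.4872, -0.0531, 0.2682]
ee_rot: [0.87, 0.493, -0.0, 0.0]
ft_force: [1.4, 0.2, -0.6]
grip_width: 1.0
grasp_force: 0.0
t 1.45 pos [ 0.4872 -0.0531  0.2682] ang 59.02 tilt [-0.    -0.001] F [ 1.4  0.2 -0.6] w 1.0
shift [ 0.4261 -0.2769  0.0453] yaw -0.638 calls 0.98
```

```bash
python3 -m crank '[[0.085,-0.055,0,-0.11],[0.17,-0.11,0,-0.22],[0.255,-0.165,0,-0.33],[0.34,-0.22,0,-0.44],[0.42,-0.27,0,-0.55]]'
python3 go.py 0.399 0.391 0.13 97.3
```

```text
clock: 1.87
position: [0.4823, 0.1473, 0.2686]
ee_rot: [0.694, 0.72, 0.0, 0.0]
ft_force: [1.0, -0.5, -0.9]
grip_width: 0.998
grasp_force: 0.0
t 1.87 pos [0.4823 0.1473 0.2686] ang 92.06 tilt [ 0.001 -0.   ] F [ 1.  -0.5 -0.9] w 0.998
shift [ 0.6165 -0.1865  0.3461] yaw -0.0873 calls 1.41
```

```bash
python3 -m crank '[[0.09,-0.03,0.02,-0.05],[0.18,-0.05,0.05,-0.09],[0.27,-0.08,0.1,-0.09],[0.36,-0.11,0.15,-0.09],[0.45,-0.14,0.2,-0.09]]'
python3 go.py 0.399 0.391 0.1 97.3
```

```text
clock: 2.28
position: [0.422, 0.3216, 0.1893]
ee_rot: [0.662, 0.749, 0.0, 0.0]
ft_force: [1.9, -0.4, 1.4]
grip_width: 0.997
grasp_force: 0.0
t 2.28 pos [0.422  0.3216 0.1893] ang 97.09 tilt [0.001 0.   ] F [ 1.9 -0.4  1.4] w 0.997
shift [ 0.1793 -0.0359  0.2233] yaw -0.0036 calls 0.56
```

```bash
python3 -m crank '[[0.07,-0.015,0.06,0],[0.14,-0.03,0.12,0],[0.179,-0.036,0.18,0],[0.179,-0.036,0.223,0],[0.179,-0.036,0.223,0]]'
python3 go.py 0.399 0.391 0.028 97.3; python3 - <<'E'
from h import *
a=cam('scene')[0][190:320,110:260]; b=cam('top')[0][180:250,120:215]
A=cv2.resize(a,(520,450),interpolation=2);B=cv2.resize(b,(260,192),interpolation=2)
o=np.zeros((450,780,3),np.uint8);o[:,:520]=A;o[:192,520:]=B;save(o,'above.png')
E
```

```text
clock: 2.7
position: [0.3974, 0.3888, 0.0971]
ee_rot: [0.661, 0.75, -0.003, -0.001]
ft_force: [-0.1, -0.2, -1.4]
grip_width: 0.998
grasp_force: 0.0
t 2.7 pos [0.3974 0.3888 0.0971] ang 97.25 tilt [-0.005 -0.003] F [-0.1 -0.2 -1.4] w 0.998
shift [0.0053 0.0056 0.1728] yaw -0.0008 calls 0.33
```

View pics/above.png

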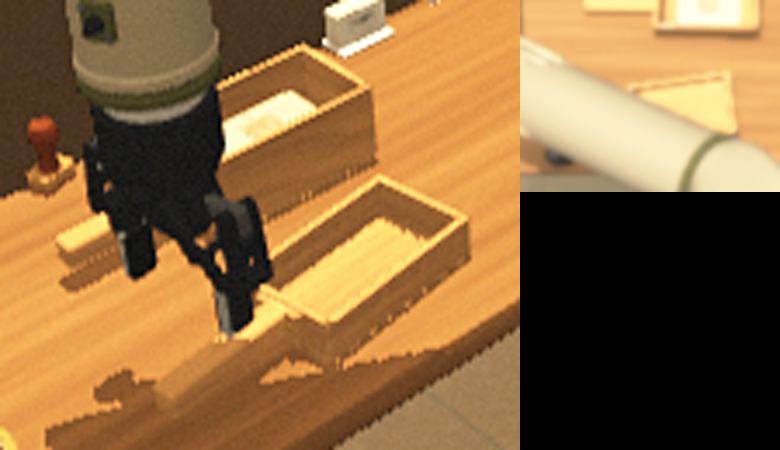

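The fingers straddle the low handle at about (200,340) in the left panel, and the deep tray's handle is well clear. I'll go down and grip.

```bash
python3 -m crank '[[0.004,0.003,0.06,0],[0.004,0.003,0.12,0],[0.004,0.003,0.15,0],[0.004,0.003,0.17,0],[0.004,0.003,0.17,0]]'
python3 -m crank '[[0,0,0,0],[0,0,0,0],[0,0,0,0],[0,0,0,0],[0,0,0,0]]' -1 40
python3 -m crank '[[0,0,0,0],[0,0,0,0],[0,0,0,0],[0,0,0,0],[0,0,0,0]]'
python3 go.py 0.46 0.38 0.030 90
```

```text
clock: 3.22
position: [0.4008, 0.3904, 0.0324]
ee_rot: [0.662, 0.749, -0.001, 0.0]
ft_force: [-0.3, 0.2, -0.0]
grip_width: 0.996
grasp_force: 0.0
clock: 3.63
position: [0.4009, 0.3914, 0.0334]
ee_rot: [0.662, 0.75, 0.0, 0.0]
ft_force: [-1.1, -0.1, 1.0]
grip_width: 0.297
grasp_force: 0.3
clock: 4.05
position: [0.4008, 0.3914, 0.0331]
ee_rot: [0.662, 0.75, 0.0, 0.0]
ft_force: [1.4, 0.4, 4.1]
grip_width: 0.246
grasp_force: 45.8
t 4.05 pos [0.4008 0.3914 0.0331] ang 97.12 tilt [0.001 0.   ] F [1.4 0.4 4.1] w 0.246
shift [-0.0467  0.1433  0.0077] yaw 0.1187 calls 0.29
```

```bash
python3 -m crank '[[-0.02,0.01,0,0.03],[-0.05,0.02,0,0.06],[-0.09,0.03,0,0.09],[-0.13,0.04,0,0.119],[-0.17,0.05,0,0.119]]'
python3 go.py 0.46 0.10 0.033 90
```

```text
clock: 4.47
position: [0.4291, 0.3263, 0.0332]
ee_rot: [0.708, 0.706, 0.001, -0.0]
ft_force: [-0.9, 3.8, 5.5]
grip_width: 0.249
grasp_force: 45.9
t 4.47 pos [0.4291 0.3263 0.0332] ang 89.83 tilt [0.    0.002] F [-0.9  3.8  5.5] w 0.249
shift [-5.655e-01  7.890e-02 -4.000e-04] yaw -0.0028 calls 1.1
```

```bash
python3 -m crank '[[-0.06,0.008,0,0],[-0.12,0.016,0,0],[-0.18,0.025,0,0],[-0.24,0.034,0,0],[-0.3,0.042,0,0]]'
python3 -m crank '[[-0.06,0.008,0,0],[-0.12,0.016,0,0],[-0.18,0.025,0,0],[-0.23,0.034,0,0],[-0.25,0.036,0,0]]'
python3 -m crank '[[0,0,0,0],[0,0,0,0]]'
python3 go.py 0.46 -0.13 0.033 90; python3 - <<'E'
from h import *
a=cam('scene')[0][120:300,220:440]; b=cam('top')[0][170:245,225:345]
np.save('a.npy',a)
A=cv2.resize(a,(660,540),interpolation=2);save(A,'mid_s.png')
save(cv2.resize(b,(720,450),interpolation=2),'mid_t.png')
E
```

```text
clock: 4.88
position: [0.446, 0.2056, 0.0332]
ee_rot: [0.708, 0.707, 0.001, -0.0]
ft_force: [0.2, 4.4, 4.3]
grip_width: 0.247
grasp_force: 45.9
clock: 5.3
position: [0.4607, 0.1033, 0.033]
ee_rot: [0.709, 0.705, 0.0, 0.0]
ft_force: [0.7, 4.1, 5.9]
grip_width: 0.25
grasp_force: 46.0
clock: 5.47
position: [0.4601, 0.1044, 0.0328]
ee_rot: [0.708, 0.706, -0.001, 0.001]
ft_force: [1.0, -3.5, 3.6]
grip_width: 0.249
grasp_force: 45.8
t 5.47 pos [0.4601 0.1044 0.0328] ang 89.81 tilt [-0.    -0.001] F [ 1.  -3.5  3.6] w 0.249
shift [-5.86e-01  1.60e-03  3.00e-04] yaw -0.0031 calls 1.13
```

View pics/mid_s.png

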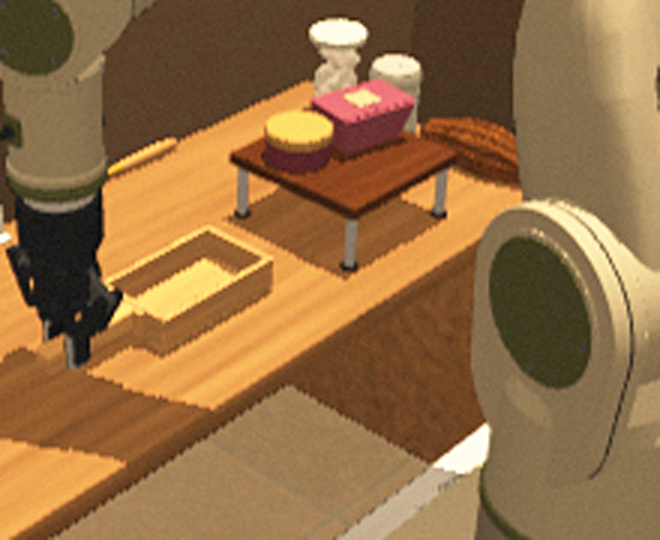

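View pics/mid_t.png

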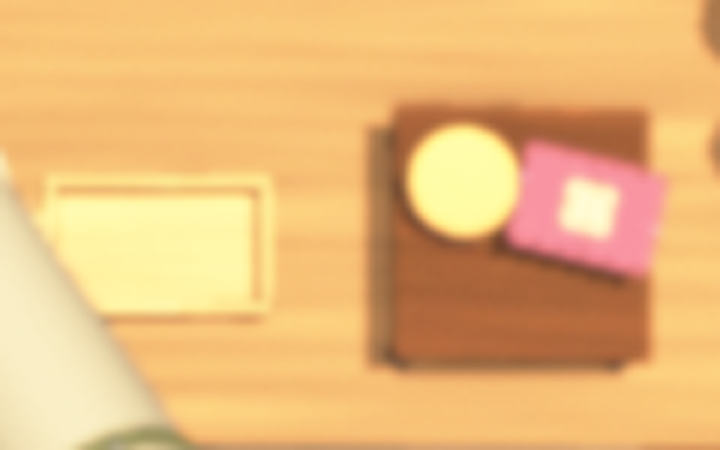

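The scene view shows the tray gripped and heading square for the stand: front rim corners at (210,228) and (273,262), feet at (242,214), (348,266) and (440,212). The top view has the tray spanning rows 175–318 and the board rows 105–365.

```bash
python3 - <<'E'
from h import *
C=cam('top');S=cam('scene')
s=lambda L:[[ (x+.5)/3-.5+220,(y+.5)/3-.5+120] for x,y in L]; t=lambda L:[[(x+.5)/6-.5+225,(y+.5)/6-.5+170] for x,y in L]
print('tray front scene\n',onplane(s([(210,228),(273,261),(162,320)]),.04,S).round(4))
print('tray front top\n',onplane(t([(272,175),(272,317),(45,176)]),.04,C).round(4))
B=onplane(t([(395,104),(650,106),(650,364),(394,364)]),.077,C);print('board top\n',B.round(4),B.mean(0).round(4))
B=onplane(s([(231,156),(350,213),(455,157)]),.077,S);print('board scene\n',B.round(4),((B[0]+B[2])/2).round(4))
F=onplane(s([(242,214),(348,266),(440,213)]),.003,S);print('feet\n',F.round(4),((F[0]+F[2])/2).round(4))
E
```

```text
tray front scene
 [[ 0.5017 -0.1256  0.04  ]
 [ 0.4149 -0.1233  0.04  ]
 [ 0.4205  0.0231  0.04  ]]
tray front top
 [[ 0.506  -0.1245  0.04  ]
 [ 0.4099 -0.1246  0.04  ]
 [ 0.5038  0.0277  0.04  ]]
board top
 [[ 0.5476 -0.2041  0.077 ]
 [ 0.548  -0.3732  0.077 ]
 [ 0.3764 -0.369   0.077 ]
 [ 0.3748 -0.2021  0.077 ]] [ 0.4617 -0.2871  0.077 ]
board scene
 [[ 0.5444 -0.2018  0.077 ]
 [ 0.3813 -0.1965  0.077 ]
 [ 0.376  -0.3609  0.077 ]] [ 0.4602 -0.2813  0.077 ]
feet
 [[ 0.5394 -0.215   0.003 ]
 [ 0.3926 -0.2133  0.003 ]
 [ 0.3893 -0.3635  0.003 ]] [ 0.4643 -0.2893  0.003 ]
```

Tray centre x is about 0.458 and the stand's is about 0.462; the tray is square and its front edge is at -0.1245. The remaining shift is about -237 mm in y and +3 mm in x. I'll line up in x first and then go in gently.

```bash
python3 -m crank '[[-0.03,0.003,0,0],[-0.06,0.006,0,0],[-0.09,0.009,0,0],[-0.12,0.009,0,0],[-0.15,0.009,0,0]]'
python3 -m crank '[[-0.03,0,0,0],[-0.06,0,0,0],[-0.09,0,0,0],[-0.12,0,0,0],[-0.15,0,0,0]]'
python3 go.py 0.463 -0.1325 0.033 90
```

```text
clock: 6.08
position: [0.4639, 0.0481, 0.0332]
ee_rot: [0.706, 0.708, 0.001, -0.0]
ft_force: [0.3, 5.0, 5.3]
grip_width: 0.247
grasp_force: 46.0
clock: 6.5
position: [0.4641, -0.0119, 0.0332]
ee_rot: [0.706, 0.708, 0.001, -0.0]
ft_force: [0.6, 5.3, 6.3]
grip_width: 0.249
grasp_force: 46.0
t 6.5 pos [ 0.4641 -0.0119  0.0332] ang 90.11 tilt [0.001 0.002] F [0.6 5.3 6.3] w 0.249
shift [-3.014e-01 -3.200e-03 -3.000e-04] yaw 0.0018 calls 0.58
```

```bash
python3 -m crank '[[-0.03,-0.002,0,0],[-0.06,-0.002,0,0],[-0.09,-0.002,0,0],[-0.12,-0.002,0,0],[-0.15,-0.002,0,0]]'
python3 -m crank '[[-0.03,0,0,0],[-0.06,0,0,0],[-0.09,0,0,0],[-0.12,0,0,0],[-0.145,0,0,0]]'
python3 -m crank '[[0,0,0,0],[0,0,0,0]]'
python3 go.py 0.463 -0.1325 0.033 90; python3 - <<'E'
from h import *
save(cv2.resize(cam('scene')[0][120:240,260:420],(760,570),interpolation=2),'in_s.png')
E
```

```text
clock: 6.92
position: [0.4634, -0.072, 0.0331]
ee_rot: [0.706, 0.708, 0.001, -0.0]
ft_force: [-0.3, 5.2, 5.7]
grip_width: 0.25
grasp_force: 46.2
clock: 7.33
position: [0.4635, -0.1303, 0.0331]
ee_rot: [0.707, 0.708, 0.001, -0.0]
ft_force: [-0.5, 5.0, 6.4]
grip_width: 0.252
grasp_force: 46.2
clock: 7.5
position: [0.4633, -0.1318, 0.033]
ee_rot: [0.707, 0.707, 0.0, 0.0]
ft_force: [0.5, -3.0, 2.9]
grip_width: 0.244
grasp_force: 45.8
t 7.5 pos [ 0.4633 -0.1318  0.033 ] ang 89.99 tilt [ 0.001 -0.   ] F [ 0.5 -3.   2.9] w 0.244
shift [-0.0018 -0.0007 -0.0001] yaw -0.0002 calls 0.0
```

View pics/in_s.png

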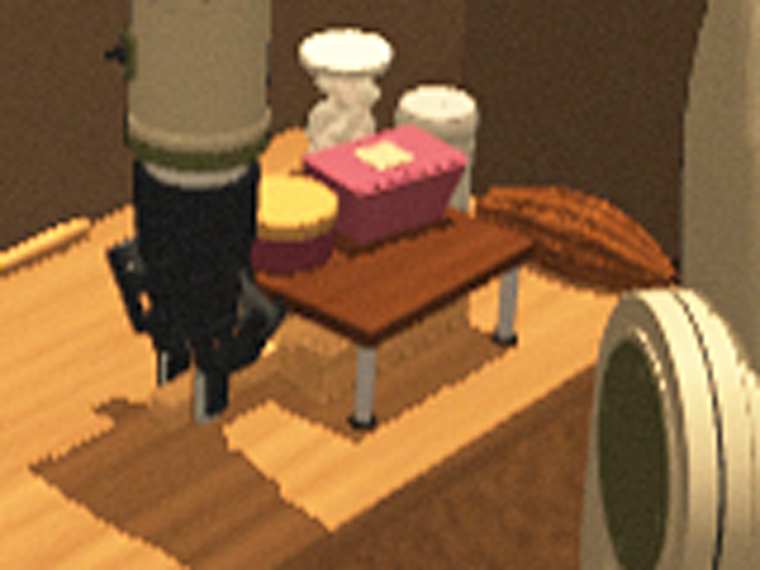

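The tray is under the stand and in the grip, with its near-left bottom corner around (322,400) and its near-right end around (470,330). The near foot is at (362,422) and the right foot at (508,340). I'll compare these with where they should be.

```bash
python3 - <<'E'
from h import *
S=cam('scene'); f=760/160
c=np.array([.462,-.2865])
for n,d,z in(('nearL bottom',(-.045,.075),0),('nearR bottom',(-.045,-.075),0),('foot near',(-.074,.074),0.003),('foot right',(-.074,-.074),.003)):
    p=proj([*(c+d),z],S)[0]; print(n,((p-[260,120]+.5)*f).round(0))
p=lambda L:onplane([[(x+.5)/f-.5+260,(y+.5)/f-.5+120] for x,y in L],0.002,S).round(4)
print(p([(322,400),(470,330),(362,422),(508,340)]))
E
```

```text
nearL bottom [330. 413.]
nearR bottom [472. 329.]
foot near [367. 425.]
foot right [506. 340.]
[[ 0.4281 -0.217   0.002 ]
 [ 0.4141 -0.3558  0.002 ]
 [ 0.3929 -0.2144  0.002 ]
 [ 0.3878 -0.3628  0.002 ]]
```

```bash
python3 -m crank '[[-0.003,0,0,0],[-0.006,0,0,0],[-0.006,0,0,0]]'
python3 -m crank '[[0,0,0,0],[0,0,0,0],[0,0,0,0],[0,0,0,0],[0,0,0,0]]' 0.4
python3 -m crank '[[0,0,0,0],[0,0,-0.03,0],[0,0,-0.08,0],[0,0,-0.16,0],[0,0,-0.24,0]]'
python3 -m crank '[[0.05,0,-0.07,0],[0.12,0,-0.14,0],[0.2,0,-0.2,0],[0.29,0,-0.2,0],[0.38,0,-0.2,0]]'
python3 -m crank '[[0.08,0,0,0],[0.16,0,0,0],[0.24,0,0,0],[0.28,0,0,0],[0.28,0,0,0]]'
python3 - <<'E'
from h import *
a=cam('scene')[0][120:240,260:420]; t=cam('top')[0][170:245,240:372]
o=np.zeros((590,760,3),np.uint8); A=cv2.resize(a,(448,336),interpolation=2); B=cv2.resize(t,(440,250),interpolation=2)
o[:336,:448]=A;o[340:,:440]=B; save(o,'out.png')
save(cv2.resize(a,(800,600),interpolation=2),'out_s.png')
E
```

```text
clock: 7.85
position: [0.4631, -0.1323, 0.033]
ee_rot: [0.707, 0.708, 0.001, -0.0]
ft_force: [-0.5, 4.6, 7.1]
grip_width: 0.244
grasp_force: 46.2
clock: 8.27
position: [0.4624, -0.1342, 0.0326]
ee_rot: [0.707, 0.707, -0.0, -0.0]
ft_force: [0.5, 0.1, 0.8]
grip_width: 0.698
grasp_force: 0.0
clock: 8.68
position: [0.4621, -0.1337, 0.1303]
ee_rot: [0.707, 0.707, -0.0, -0.001]
ft_force: [1.6, -0.5, 0.2]
grip_width: 0.701
grasp_force: 0.0
clock: 9.1
position: [0.4633, 0.0192, 0.2114]
ee_rot: [0.708, 0.707, 0.001, 0.002]
ft_force: [0.6, 0.0, -0.8]
grip_width: 0.696
grasp_force: 0.0
clock: 9.52
position: [0.462, 0.1342, 0.2099]
ee_rot: [0.705, 0.709, 0.001, -0.0]
ft_force: [0.0, -0.0, 0.6]
grip_width: 0.698
grasp_force: 0.0
```

View pics/out.png

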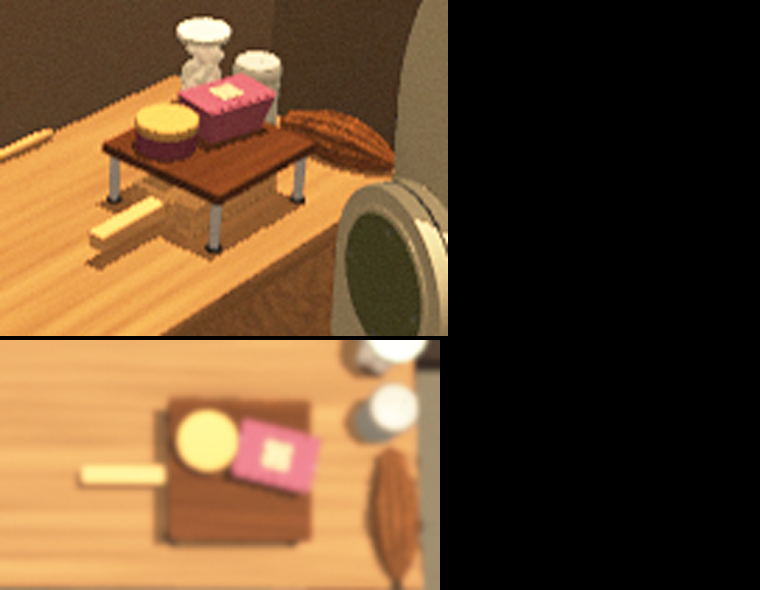

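View pics/out_s.png

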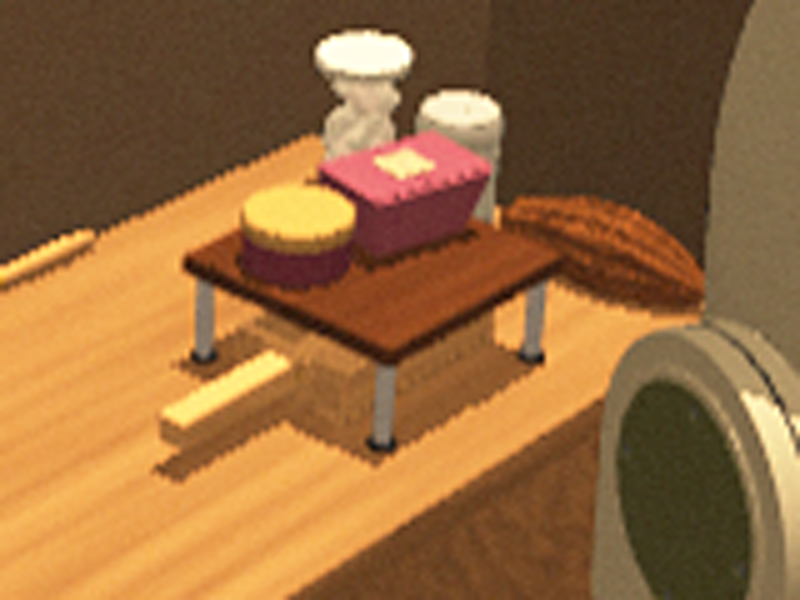

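The tray is in, with only the handle showing: tip at (80,475) in the top crop, board columns 168–310 and rows 340+60 to 340+202. The stand and the things on it look unmoved. One last numeric check.

```bash
python3 - <<'E'
from h import *
C=cam('top');S=cam('scene'); g=C[0].astype(int)
t=lambda L:[[(x+.5)/(440/132)-.5+240,(y-340+.5)/(250/75)-.5+170] for x,y in L]
print('handle top: tipmid,mid near board',onplane(t([(80,475.5),(162,475.5)]),.039,C).round(4).tolist())
B=onplane(t([(167,400),(310,401),(310,542),(168,542)]),.077,C);print('board',B.round(4).tolist(),B.mean(0).round(4))
s=lambda L:[[(x+.5)/5-.5+260,(y+.5)/5-.5+120] for x,y in L]
print('handle scene tip far/near',onplane(s([(161,413),(186,427),(290,365)]),.039,S).round(4).tolist())
# handle axis by mask (bright wood) in top
hsv=cv2.cvtColor(C[0],cv2.COLOR_RGB2HSV); m=(hsv[...,0]>=19)&(hsv[...,2]>200); q=np.zeros_like(m); q[200:225,258:288]=m[200:225,258:288]
ys,xs=np.nonzero(q); H=onplane(np.c_[xs,ys],.039,C)[:,:2]; l=cv2.fitLine(H.astype(np.float32),2,0,.01,.01).ravel(); print('axis deg',np.degrees(np.arctan2(l[1],l[0])),l[2:],H.min(0),H.max(0))
for n in('top','scene'):
    old=np.load(n+'0.npy').astype(int); new=(C if n=='top' else S)[0].astype(int); d=np.abs(old-new).max(2)
    reg={'top':[('deep',165,198,140,212),('tin/box',190,217,290,338),('jars',155,202,343,370)],'scene':[('stand',140,180,295,375)]}[n]
    for r,a,b,c,e in reg: print(n,r,'changed px',int((d[a:b,c:e]>60).sum()))
E
```

```text
handle top: tipmid,mid near board [[0.4588, -0.0995, 0.039], [0.4597, -0.1982, 0.039]]
board [[0.5446, -0.2014, 0.077], [0.5452, -0.372, 0.077], [0.3764, -0.3679, 0.077], [0.3748, -0.2014, 0.077]] [ 0.4603 -0.2857  0.077 ]
handle scene tip far/near [[0.4724, -0.104, 0.039], [0.4511, -0.103, 0.039], [0.4542, -0.1993, 0.039]]
axis deg 89.26429 [ 0.46241787 -0.14777692] [ 0.45198026 -0.19326692] [ 0.47299929 -0.1008555 ]
top deep changed px 484
top tin/box changed px 0
top jars changed px 0
scene stand changed px 0
```

```bash
python3 -c "
from workcell import manip; print(manip.hand_in())"
```

```text
the job is handed in; nothing more can be done
None
```

The low tray is flat on the bench under the stand, square and centred to within about 3 mm, with only its handle out on the left. It is released and the job is handed in. The stand, its contents, the jar and the shaker show no change in the images; the arm blocked the last view of the deep tray, but I felt no sign of contact with it.

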